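Point-and-check of bottle and dish, then start the timer

TASK

Do the point-and-check before plating, with the fingertips only: point from straight above at the cap of the small brown red-capped bottle in front of the tube rack, fingertips one or two finger-breadths above it, and stay there for two seconds; rise, and point in the same way for two seconds at the middle of the red culture dish. Then press the timer's green key all the way down, let it come up again and draw clear. Touch no bottle or dish, never press the red key, do not let the fingers come down low over any other bottle or dish on the way, and leave everything standing where it is: nothing is gripped or lifted.

Things in the scene. Friction and masses are not known exactly. Their poses are not given: they have to be found in the camera images.
- red_bottle: loose small brown bottle with a RED screw cap, body 34 mm across, 62 mm high in all; origin at the centre of its underside, z up. The three bottles stand in a row in front of the blue tube rack, in any order
- red_cap (a point): The point is the middle of the cap's top; z axis up. Red cap of the brown bottle, 22 mm across, 62 mm above the table: the first thing to point at
- blue_bottle: loose small brown bottle of the same size with a BLUE cap; not to be pointed at or touched; origin at the centre of its underside
- blue_cap (a point): The point is the middle of the cap's top; z axis up. Blue cap, 62 mm above the table
- white_bottle: loose larger white bottle with a GREEN cap, 51 mm across, 98 mm high; not to be pointed at or touched; origin at the centre of its underside
- green_cap (a point): The point is the middle of the cap's top; z axis up. Green cap, 33 mm across, 98 mm above the table
- red_dish: loose closed RED culture dish lying flat, 64 mm across, 16 mm high, with a red lid; one of two dishes nearer the robot than the bottles; origin at the centre of its underside
- red_dish_top (a point): point on the axis of the red dish, 16 mm above the table, z up: the second thing to point at
- beige_dish: loose closed BEIGE culture dish of the same size; not to be pointed at or touched; origin at the centre of its underside
- beige_dish_top (a point): point on the axis of the beige dish, 16 mm above the table, z up
- timer: loose white countdown timer lying flat to the right of the dishes, 70 x 62 mm, case 16 mm high, with two keys side by side on the edge nearest the robot; origin at the centre of its underside; its x axis points from the keys to the display, y to the left, z up
- green_key (a point): middle of the top of the green key (left one), 19 mm above the table; the key measures 12 mm along the timer's x and 20 mm along its y and stands 3 mm proud of the case
- red_key (a point): middle of the top of the red key (right one), same size; the key centres lie 30 mm apart along the timer's y, with a gap of 10 mm between the keys
- timer_start (a joint): travel of the green key in m: 0 up, 0.001 fully pressed; it springs back (about 4 N press it fully down, after that it is solid)
- timer_clear (a joint): travel of the red key in m: 0 up, 0.001 fully pressed
Mind the look-alikes: they are no part of the job. Several things have the shape of the timer; the one meant has the colours described above. There is more than one size of the red_dish; the job needs the largest.

How it is judged:
On the way, in this order (a step that is already met when the one before it is completed fails the run):
1. the fingertips dwell just above the red cap (horizontal distance between the grasp point and red_cap below 0.02 m and z of the grasp point in the frame of red_cap between 0.02 and 0.085 m), for 1.5 s.
2. the fingertips dwell just above the middle of the red dish (horizontal distance between the grasp point and red_dish_top below 0.025 m and z of the grasp point in the frame of red_dish_top between 0.02 and 0.085 m), for 1.5 s.
3. the green key is pressed down by the fingers (value of joint timer_start above 0.0006 m and contact force between the fingers and timer above 0.3 N), for 0.05 s.
At the end, for the whole second after the job is handed in: After both pointings (each 1.5 s or more, the fingertips within about 20 mm of the middle and no more than about 65 mm above it) and the press: both keys are up, the bottles and dishes are upright and within 8 mm, the timer flat and within 15 mm, of where they started, and all is at rest (distance of each of red_bottle, blue_bottle, white_bottle, red_dish, beige_dish from where it was at the start of the episode below 0.008 m and distance of timer from where it was at the start of the episode below 0.015 m and value of joint each of timer_start, timer_clear below 0.0004 m and linear speed of each of red_bottle, blue_bottle, white_bottle, red_dish, beige_dish, timer below 0.02 m/s and angle between each of red_bottle, blue_bottle, white_bottle, red_dish, beige_dish, timer's own z axis and vertical below 0.1 rad); the robot touches nothing.
It fails at once if the robot touches a bottle or a dish (contact force between any of the arm, the fingers and red_bottle above 0.3 N or contact force between any of the arm, the fingers and blue_bottle above 0.3 N or contact force between any of the arm, the fingers and white_bottle above 0.3 N or contact force between any of the arm, the fingers and red_dish above 0.3 N or contact force between any of the arm, the fingers and beige_dish above 0.3 N).
It fails at once if the fingers come down low over (point at) a wrong bottle or the wrong dish ((horizontal distance between the grasp point and blue_cap below 0.025 m and z of the grasp point in the frame of blue_cap between -0.05 and 0.05 m) or (horizontal distance between the grasp point and green_cap below 0.025 m and z of the grasp point in the frame of green_cap between -0.05 and 0.05 m) or (horizontal distance between the grasp point and beige_dish_top below 0.025 m and z of the grasp point in the frame of beige_dish_top between -0.05 and 0.05 m)).
It fails at once if the red key is pressed (value of joint timer_clear above 0.0006 m).
It fails at once if a bottle, a dish or the timer is lifted or pushed away (distance of any of red_bottle, blue_bottle, white_bottle, red_dish, beige_dish, timer from where it was at the start of the episode above 0.02 m).
It also fails if it takes over 58 s, if anything falls off the work surface, if the arm or the gripper's body presses on something with over 40 N, if the wrist force passes 120 N, or if a joint passes its speed limit or range.

ROBOT

A 6-joint arm with a two-finger parallel gripper is mounted at the origin on a cart in front of the work surface, level with it; the furniture and walls round the work are solid. World frame = base frame: x ahead of the robot, y to its left, z up, the work surface at z = 0. Lengths are in m, angles in rad, forces in N, time in s.
With the tool pointing down it reaches from about 0.225 to 0.875 m from the base axis. Payload 3.4 kg.
Tool frame: the origin (TCP) lies on the centre line of the jaws, within the pads' length; the fingertips stand 17 mm ahead of it and the grasp point (between the pads) lies 2 mm behind it (nose_length is the distance from the TCP to the fingertips, in m); z points along the fingers, y is the line along which they close (so a half turn about z gives the same grasp; the last joint's range is limited). The gripper opens to 85 mm and grips with 20 to 120 N. Pads are 22 mm wide; open, the fingers measure 114 mm over their backs; the gripper's body (76 mm by 85 mm) begins 54 mm behind the grasp point. The pads swing forward as they close: fully open they stand 13 mm farther back than shut.
Start: joints at [1.2, 0.276, 1.505, -0, 1.361, -0.121], TCP at [0.142, 0.557, 0.248] pointing down, gripper open.
Joint ranges: [-2.89, 2.89], [-0.75, 2.08], [0.22, 2.7], [-1.18, 4.32], [0.11, 2.71], [-2.7, 2.7]. Speed limits (rad/s): [2.57, 2.57, 3.14, 3.14, 3.14, 3.14].

INTERFACE

Orientations are given as a unit quaternion [w, x, y, z].
In Python, from rig import get_state, get_image, sign_off, find_in, place_of, nose_length gives the robot as it stands.
- The arm moves only by the tool apply_moves, never from a script. Its argument "deltas" is one flat list of numbers, 5 for each row, row after row: the finger opening in mm, from 0 to 85.4, then the shift along the tool's x, y, z in mm, then the turn about the tool's z in degrees. A call has 1 to 12 rows; each row is the pose to reach, as a shift and turn from the pose commanded when the call began, along the tool's axes at that moment; what a row does not reach only later rows make up. A row lasts 1/12 s, in which the tool goes at most 41.7 mm and 7.16 degrees, less where a joint would pass 70% of its speed; a pose out of reach is approached as far as the arm can. A call with a gripper value outside its range is refused whole. The fingers move at their own pace and stop on an object; "squeeze" is the grip in N (left out, the last holds). Time passes only in rows, so rows that repeat a pose let the fingers close. It gives the time, the measured TCP pose, the force, the opening and the grip force at its end, in the units of the state.
- get_state(): the state, without advancing time (a new reading comes with each control period).
- get_image(name): name is "side" or "top" or "wrist"; returns a dict with "frame" (400x640x3 uint8, red, green, blue), "K" (3x3 intrinsics, pixels), "position" and "orientation" of the camera in the world. Camera axes: x right, y down, z forward; pixel columns grow to the right and rows downward; lengths in m; the calibration is good to about 2 mm. The wrist camera is an equidistant fisheye: a pixel r from the principal point sees the ray r / f radians off the axis. A picture is of the moment at which its call begins. There is no depth.
- sign_off(): hands the job in; it is judged then, once.
Trained networks look in a picture, given as the dict that the camera call returned (one of the last four; its "shot" number tells which), for a name from the list of things; names that differ only in an ending like _2 or _b are one class to them, and where a whole thing is asked for, a point or a joint stands for the part that bears it (a point fixed in the world has none). Each returns a list of dicts, best first, with "score" (0 to 1); they miss things now and then, are a little off and sometimes report something else, mostly with a low value. They report only what shows in the picture. A call takes as long as a camera call. They do not tell look-alikes from the thing itself.
- find_in(query, picture): "point" ([column, row] in pixels, amid what is visible of it).
- place_of(query, picture): "point" ([column, row] in pixels: a listed point, or the origin of a listed thing).
The state is a dict: "clock": time; "qpos": joint angles; "qd": joint speeds; "effort": joint torques, N m; "position": TCP position; "ee_rot": TCP orientation; "contact_force": force on the tool from outside, world axes, zero at the start; "moment": the same for the moment, N m; "width": finger opening in m; "gripper_force": force on a finger pad.
Only numpy, scipy, OpenCV 4.12 (cv2) and the standard library are available. Lean on these libraries where they do the work, as an engineer would, in place of code of your own. Each camera call takes 0.05 s, during which the arm holds its last target. There are 200 camera calls.

## Working session

There is one attempt and no reset: what is moved stays moved. The work goes in short steps, Python scripts to look and compute and a tool call to move; the robot and the scene stay as the last step left them, time stands still between calls to the robot, and variables do not carry over. Pictures are saved under pics/ and viewed, at most 10 in all, crops included, and the job is handed in when it is done.

Besides the shell and the picture viewer there is one more tool, called after "Request:" in YAML: its name, and indented under it one key for each argument. apply_moves: Moves the arm, as the interface text tells. Its arguments: {"type":"object","properties":{"deltas":{"type":"array"},"squeeze":{"type":"number"}},"required":["deltas"]}

```bash
mkdir -p pics
cat > h.py <<'E'
import numpy as np, cv2
from scipy.spatial.transform import Rotation as R
from rig import *
def rot(q): return R.from_quat([q[1],q[2],q[3],q[0]])
def ray(im,p):
    K=np.array(im["K"])
    x=(p[0]-K[0,2])/K[0,0]; y=(p[1]-K[1,2])/K[1,1]
    return rot(im["orientation"]).apply([x,y,1.])
def at(im,p,z):
    d=ray(im,p); o=np.array(im["position"]); return o+d*(z-o[2])/d[2]
def save(im,name): cv2.imwrite("pics/"+name,im["frame"][:,:,::-1])
E
python3 - <<'E'
from h import *
Z=dict(red_cap=.062,blue_cap=.062,green_cap=.098,red_dish_top=.016,beige_dish_top=.016,green_key=.019,red_key=.019,timer=0)
for n in ("top","side"):
    im=get_image(n); save(im,n+"1.png"); print(n,im["position"])
    for k,z in Z.items():
        for r in place_of(k,im)[:4]:
            print(k,np.round(r["point"]),round(r["score"],2),at(im,r["point"],z).round(3))
s=get_state();print(s)
E
```

```text
top [ 0.4028551  -0.05199279  1.14529136]
red_cap [281. 177.] 0.58 [0.56  0.069 0.062]
blue_cap [239. 175.] 0.62 [0.568 0.175 0.062]
green_cap [331. 193.] 0.69 [ 0.516 -0.057  0.098]
red_dish_top [219. 254.] 0.8 [0.369 0.235 0.016]
red_dish_top [254. 228.] 0.64 [0.436 0.146 0.016]
beige_dish_top [305. 220.] 0.95 [0.454 0.012 0.016]
beige_dish_top [239. 176.] 0.34 [0.572 0.184 0.016]
green_key [407. 214.] 0.85 [ 0.465 -0.252  0.019]
green_key [377. 233.] 0.68 [ 0.419 -0.174  0.019]
green_key [246. 178.] 0.48 [0.567 0.165 0.019]
red_key [419. 217.] 0.74 [ 0.458 -0.283  0.019]
red_key [370. 221.] 0.58 [ 0.448 -0.156  0.019]
timer [413. 207.] 0.88 [ 0.486 -0.272  0.   ]
timer [368. 230.] 0.65 [ 0.426 -0.153  0.   ]
side [0.27126488 0.68432924 0.51116235]
red_cap [263. 222.] 0.65 [0.56  0.07  0.062]
blue_cap [240. 251.] 0.78 [0.566 0.171 0.062]
blue_cap [342. 173.] 0.73 [ 0.451 -0.192  0.062]
green_cap [299. 189.] 0.55 [ 0.51  -0.023  0.098]
red_dish_top [289. 306.] 0.77 [0.449 0.235 0.016]
red_dish_top [336. 317.] 0.7 [0.365 0.239 0.016]
red_dish_top [308. 270.] 0.56 [0.444 0.138 0.016]

[... 377 characters left out ...]
2 -0.284  0.   ]
{'clock': 0.9, 'qpos': array([ 1.19998318e+00,  2.75837592e-01,  1.50490301e+00, -1.32075993e-07,
        1.36068813e+00, -1.21021758e-01]), 'qd': array([-0.00134772, -0.00134236,  0.00266403,  0.00090132,  0.00048074,
        0.00120999]), 'effort': array([ 6.65062216e-04, -4.16632783e+01, -2.46101296e+01, -9.16784984e-05,
        1.22375118e-04, -1.07376167e-05]), 'position': array([0.14216828, 0.55717517, 0.24836243]), 'ee_rot': array([2.00152932e-05, 1.24571229e-01, 9.92210664e-01, 7.94776323e-05]), 'contact_force': array([-1.06623532, -0.42437434,  0.19011103]), 'moment': array([-0.05939422, -0.00814825,  0.04945092]), 'gripper_force': 0.0, 'width': 0.08500499818303613}
```

Run:
```python
import cv2
a=cv2.imread("pics/top1.png")[140:290,190:450]; cv2.imwrite("pics/c1.png",cv2.resize(a,(780,450),interpolation=cv2.INTER_CUBIC))
a=cv2.imread("pics/side1.png")[140:350,200:400]; cv2.imwrite("pics/c2.png",cv2.resize(a,(570,598),interpolation=cv2.INTER_CUBIC))
```

```text
(no output)
```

View pics/c1.png

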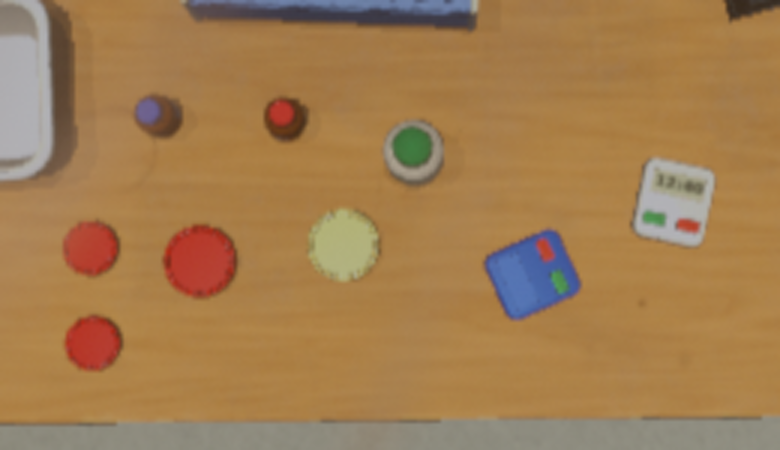

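View pics/c2.png

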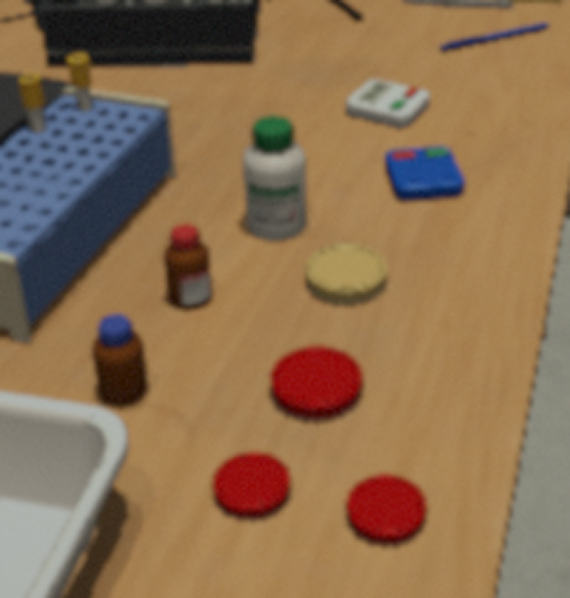

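The top crop (3x, offset 190,140) shows these candidates, in full-picture pixels:
- **Caps:** red (284,177), blue (240,177), green on the white bottle (328,189).
- **Red dishes:** (220,223) small, (221,254) small, (257,227) clearly the largest, so that one. The beige dish is at (305,221).
- **Timers:** white with green and red keys (414,207), which matches. The blue one at (367,231) is a look-alike.

Next I refine the positions by colour.

Run:
```python
from h import *
print("nose",nose_length() if callable(nose_length) else nose_length)
def seg(im,kind,p,r=16):
    hsv=cv2.cvtColor(im["frame"],cv2.COLOR_RGB2HSV).astype(int); H,S,V=hsv[...,0],hsv[...,1],hsv[...,2]
    m={"r":((H<6)|(H>172))&(S>150)&(V>110),"g":(H>40)&(H<85)&(S>80)}[kind]
    n,l,st,c=cv2.connectedComponentsWithStats(m.astype(np.uint8))
    i=1+np.argmin([np.hypot(*(c[j]-p)) for j in range(1,n)]); return c[i],st[i]
im=get_image("top")
for k,kind,p,z in [("cap","r",(284,177),.058),("dish","r",(257,227),.014),("gkey","g",(408,213),.019),("rkey","r",(419,215),.019),("s1","r",(220,223),.01),("s2","r",(221,254),.01)]:
    c,st=seg(im,kind,p); print(k,c.round(1),st,at(im,c,z).round(4))
im=get_image("side")
for k,kind,p,z in [("cap","r",(265,222),.058),("dish","r",(311,273),.012),("gkey","g",(342,176),.019),("rkey","r",(345,172),.019)]:
    c,st=seg(im,kind,p); print(k,c.round(1),st,at(im,c,z).round(4))
```

```text
nose 0.017
cap [283.4 177.4] [280 174   8   8  54] [0.5607 0.063  0.058 ]
dish [256.1 226.6] [245 216  23  22 409] [0.4386 0.1394 0.014 ]
gkey [407.4 212.2] [405 211   6   4  17] [ 0.4708 -0.254   0.019 ]
rkey [419.  214.8] [416 214   7   3  15] [ 0.4638 -0.2836  0.019 ]
s1 [220.2 222.5] [213 215  16  16 210] [0.4507 0.2347 0.01  ]
s2 [220.5 254. ] [212 246  18  17 232] [0.3685 0.2333 0.01  ]
cap [264.2 221.8] [260 219   9   6  39] [0.5615 0.0618 0.058 ]
dish [310.7 272.3] [296 262  31  21 516] [0.4384 0.1386 0.012 ]
gkey [339.  176.5] [338 176   3   2   4] [ 0.4706 -0.2537  0.019 ]
rkey [341. 194.] [339 194   5   1   5] [ 0.4444 -0.1599  0.019 ]
```

Both cameras agree: cap (0.561, 0.063), dish (0.4385, 0.139), green key (0.471, -0.254). I'll move above the cap at travel height, closing the fingers and turning the tool 90° so the narrow side lies across the keys.

Request:
apply_moves:
  deltas: [0,-33,-23,0,6,0,-66,-47,0,12,0,-99,-70,0,18,0,-132,-94,0,24,0,-165,-117,0,30,0,-198,-141,0,36,0,-231,-164,0,42,0,-264,-188,0,48,0,-297,-211,0,54,0,-330,-235,0,60,0,-363,-258,0,66,0,-396,-282,0,72]
  squeeze: 20

```text
clock: 2.0
position: [0.4572, 0.1844, 0.2486]
ee_rot: [0.0, 0.686, 0.728, 0.0]
contact_force: [1.5, 1.7, 0.7]
width: 0.0002
gripper_force: 0.0
```

```bash
cat >> h.py <<'E'
def go(*t):
    s=get_state(); r=rot(s["ee_rot"]); d=np.array(t)-s["position"]
    x=r.apply([1,0,0]); print("clock",s["clock"],"pos",s["position"].round(4),"tool d mm",(r.inv().apply(d)*1000).round(1),"toolx yaw",np.degrees(np.arctan2(x[1],x[0])).round(1),"q",s["qpos"].round(2),"w",s["width"],"F",s["contact_force"].round(2))
E
python3 -c "
from h import *
go(.561,.0625,.25)"
```

```text
clock 2.0 pos [0.4572 0.1844 0.2486] tool d mm [-127.8   96.5   -1.4] toolx yaw 93.4 q [0.24 0.15 1.67 0.   1.32 0.18] w 0.00017424649574566625 F [1.46 1.73 0.65]
```

Request:
apply_moves:
  deltas: [0,-26,19,0,3,0,-51,39,0,6,0,-77,58,0,10,0,-102,77,0,14,0,-120,90,0,17,0,-128,97,0,17,0,-128,97,25,17,0,-128,97,50,17,0,-128,97,75,17,0,-128,97,75,17,0,-128,97,75,17,0,-128,97,75,17]

```text
clock: 3.0
position: [0.5619, 0.0651, 0.1746]
ee_rot: [0.0, 0.784, 0.621, 0.001]
contact_force: [0.8, 0.0, 0.6]
width: -0.0002
gripper_force: 0.0
```

```bash
python3 -c "
from h import *
go(.561,.0625,.11)
a=get_image('wrist')
b=get_image('side')
c=np.hstack([a['frame'][:, 120:520],b['frame'][100:300,180:380].repeat(2,0).repeat(2,1)])
cv2.imwrite('pics/w1.png',c[:,:,::-1])"
```

```text
clock 3.0 pos [0.5619 0.0651 0.1746] tool d mm [-2.7 -0.4 64.6] toolx yaw 76.8 q [-0.01  0.31  1.64  0.    1.18  0.22] w -0.00015392505716594173 F [0.84 0.03 0.57]
```

View pics/w1.png

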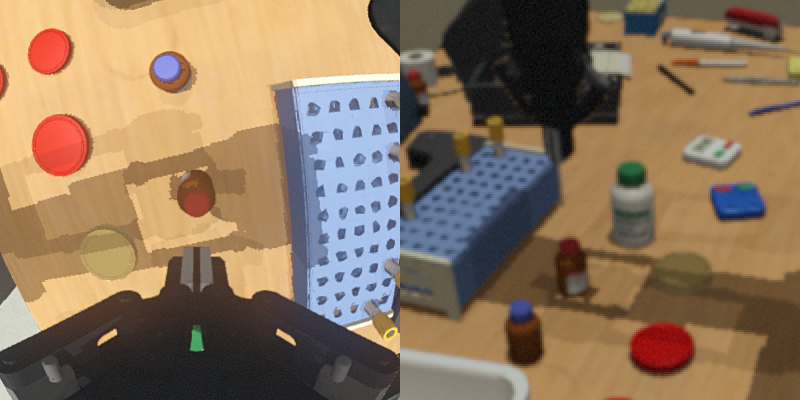

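The wrist view (left) shows the red cap at about (197,203), in line with the fingertips at (197,250). The side view (right) shows the fingers above the red bottle at (570,245). I'll check the fisheye position while descending.

Request:
apply_moves:
  deltas: [0,-2,0,20,0,0,-2,0,40,0,0,-2,0,55,0,0,-2,0,62,0,0,-2,0,62,0,0,-2,0,62,0]

```text
clock: 3.6
position: [0.5615, 0.0627, 0.1123]
ee_rot: [0.0, 0.784, 0.62, 0.001]
contact_force: [0.7, 0.2, -0.0]
width: 0.0001
gripper_force: 0.0
```

```bash
cat >> h.py <<'E'
def fat(im,p,z):
    K=np.array(im["K"]); v=np.array([(p[0]-K[0,2])/K[0,0],(p[1]-K[1,2])/K[1,1]]); t=np.hypot(*v)
    d=rot(im["orientation"]).apply(np.r_[v/t*np.sin(t),np.cos(t)]); o=np.array(im["position"]); return o+d*(z-o[2])/d[2]
E
python3 -c "
from h import *
go(.561,.0625,.11)
a=get_image('wrist'); save(a,'w2.png')
for k,z in (('red_cap',.062),('red_dish_top',.016),('blue_cap',.062)):
  for r in place_of(k,a)[:3]: print(k,r['point'],r['score'],fat(a,r['point'],z).round(4))
"
```

```text
clock 3.6 pos [0.5615 0.0627 0.1123] tool d mm [-0.3 -0.4  2.3] toolx yaw 76.7 q [-0.01  0.37  1.73  0.    1.04  0.22] w 0.00014108138146529909 F [ 0.72  0.2  -0.03]
red_cap [315.3, 234.5] 0.74 [0.562  0.0636 0.062 ]
red_dish_top [143.3, 152.2] 0.8 [0.4382 0.1428 0.016 ]
red_dish_top [135.2, 37.3] 0.64 [0.4562 0.2358 0.016 ]
red_dish_top [64.3, 81.7] 0.59 [0.3697 0.2325 0.016 ]
blue_cap [274.8, 50.2] 0.9 [0.5653 0.1763 0.062 ]
blue_cap [153.8, 152.6] 0.2 [0.4753 0.1396 0.062 ]
```

The cap is confirmed within 1 mm. Dwell there 2 s, then rise.

Request:
apply_moves:
  deltas: [0,0,0,0,0,0,0,0,0,0,0,0,0,0,0,0,0,0,0,0,0,0,0,0,0,0,0,0,0,0,0,0,0,0,0,0,0,0,0,0,0,0,0,0,0,0,0,0,0,0,0,0,0,0,0,0,0,0,0,0]

```text
clock: 4.8
position: [0.5608, 0.0626, 0.1113]
ee_rot: [-0.0, 0.784, 0.62, 0.0]
contact_force: [0.0, -0.3, 0.7]
width: -0.0
gripper_force: 0.0
```

Request:
apply_moves:
  deltas: [0,0,0,0,0,0,0,0,0,0,0,0,0,0,0,0,0,0,0,0,0,0,0,0,0,0,0,0,0,0,0,0,0,0,0,0,0,0,0,0,0,0,0,0,0,0,0,0,0,0,0,0,0,0,0,0,0,0,0,0]

```text
clock: 5.8
position: [0.5607, 0.0626, 0.1113]
ee_rot: [-0.0, 0.784, 0.62, 0.0]
contact_force: [-0.5, -0.3, -0.5]
width: -0.0004
gripper_force: 0.0
```

Request:
apply_moves:
  deltas: [0,0,0,-25,0,0,0,0,-50,0,0,0,0,-75,0,0,0,0,-98,0,0,0,0,-98,0,0,0,0,-98,0]

```text
clock: 6.3
position: [0.5615, 0.0626, 0.2107]
ee_rot: [0.001, 0.784, 0.62, 0.001]
contact_force: [-0.5, 1.0, -0.7]
width: 0.0002
gripper_force: 0.0
```

```bash
python3 -c "
from h import *
go(.4385,.1395,.21); go(.4385,.1395,.066)"
```

```text
clock 6.3 pos [0.5615 0.0626 0.2107] tool d mm [  46.5 -137.4    0.3] toolx yaw 76.7 q [-0.01  0.28  1.59  0.    1.26  0.22] w 0.00021274110738131406 F [-0.48  1.   -0.69]
clock 6.3 pos [0.5615 0.0626 0.2107] tool d mm [  46.4 -137.9  144.3] toolx yaw 76.7 q [-0.01  0.28  1.59  0.    1.26  0.22] w 0.00021274110738131406 F [-0.48  1.   -0.69]
```

Request:
apply_moves:
  deltas: [0,10,-30,0,0,0,20,-60,0,0,0,30,-90,0,0,0,40,-117,0,0,0,46,-137,0,0,0,46,-137,25,0,0,46,-137,50,0,0,46,-137,75,0,0,46,-137,100,0,0,46,-137,120,0,0,46,-137,138,0,0,46,-137,143,0]

```text
clock: 7.3
position: [0.4346, 0.1384, 0.0627]
ee_rot: [-0.002, 0.784, 0.62, -0.004]
contact_force: [-0.9, -0.3, -0.3]
width: -0.0001
gripper_force: 0.0
```

Request:
apply_moves:
  deltas: [0,0,0,0,0,0,0,0,0,0,0,0,0,0,0,0,0,0,0,0,0,0,0,0,0,0,0,0,0,0,0,0,0,0,0,0,0,0,0,0,0,0,0,0,0,0,0,0,0,0,0,0,0,0,0,0,0,0,0,0]

```text
clock: 8.3
position: [0.438, 0.1389, 0.0663]
ee_rot: [-0.0, 0.784, 0.62, 0.0]
contact_force: [-0.0, 0.2, 0.3]
width: -0.0004
gripper_force: 0.0
```

Request:
apply_moves:
  deltas: [0,0,0,0,0,0,0,0,0,0,0,0,0,0,0,0,0,0,0,0,0,0,0,0,0,0,0,0,0,0,0,0,0,0,0,0,0,0,0,0,0,0,0,0,0,0,0,0,0,0,0,0,0,0,0,0,0,0,0,0]

```text
clock: 9.3
position: [0.438, 0.1389, 0.0663]
ee_rot: [-0.0, 0.784, 0.62, 0.0]
contact_force: [0.2, -0.3, -0.4]
width: 0.0001
gripper_force: 0.0
```

Request:
apply_moves:
  deltas: [0,0,0,-25,0,0,0,0,-50,0,0,0,0,-75,0,0,0,0,-100,0,0,0,0,-125,0,0,0,0,-144,0,0,0,0,-144,0,0,0,0,-144,0]

```text
clock: 9.97
position: [0.4385, 0.139, 0.2111]
ee_rot: [0.001, 0.784, 0.62, 0.001]
contact_force: [0.7, 0.3, 0.9]
width: 0.0002
gripper_force: 0.0
```

```bash
python3 -c "
from h import *
go(.471,-.254,.21)"
```

```text
clock 9.9667 pos [0.4385 0.139  0.2111] tool d mm [-374.9  122.1    1. ] toolx yaw 76.7 q [0.16 0.13 1.8  0.   1.21 0.39] w 0.00022654777709444504 F [0.72 0.3  0.93]
```

Request:
apply_moves:
  deltas: [0,-34,11,0,0,0,-68,22,0,0,0,-102,33,0,0,0,-136,44,0,0,0,-170,55,0,0,0,-204,66,0,0,0,-238,77,0,0,0,-272,88,0,0,0,-306,99,0,0,0,-340,110,0,0,0,-365,119,0,0,0,-375,122,0,0]

```text
clock: 10.97
position: [0.47, -0.2576, 0.2082]
ee_rot: [-0.001, 0.785, 0.619, -0.001]
contact_force: [0.1, 0.3, -0.4]
width: -0.0
gripper_force: 0.0
```

Request:
apply_moves:
  deltas: [0,0,0,20,0,0,0,0,45,0,0,0,0,70,0,0,0,0,95,0,0,0,0,115,0,0,0,0,120,0,0,0,0,120,0,0,0,0,120,0,0,0,0,120,0,0,0,0,120,0]

```text
clock: 11.8
position: [0.4712, -0.2545, 0.0916]
ee_rot: [0.001, 0.784, 0.62, 0.0]
contact_force: [0.5, -0.7, 0.1]
width: -0.0001
gripper_force: 0.0
```

```bash
python3 -c "
from h import *
go(.471,-.254,.042)
a=get_image('wrist'); save(a,'w3.png')
for k,z in (('green_key',.019),('red_key',.019),('timer',0)):
  for r in place_of(k,a)[:2]: print(k,r['point'],r['score'],fat(a,r['point'],z).round(4))
"
```

```text
clock 11.8 pos [ 0.4712 -0.2545  0.0916] tool d mm [ 0.5 -0.5 49.6] toolx yaw 76.7 q [-0.63  0.35  1.82  0.    0.96 -0.39] w -8.299190827174982e-05 F [ 0.52 -0.72  0.14]
green_key [317.6, 221.5] 0.59 [ 0.4733 -0.2541  0.019 ]
green_key [206.0, 126.3] 0.58 [ 0.4166 -0.172   0.019 ]
red_key [318.7, 258.7] 0.87 [ 0.4674 -0.2826  0.019 ]
red_key [240.3, 97.8] 0.77 [ 0.4443 -0.1605  0.019 ]
timer [339.7, 232.7] 0.69 [ 0.4861 -0.2744  0.    ]
timer [218.9, 93.5] 0.66 [ 0.4255 -0.1513  0.    ]
```

View pics/w3.png

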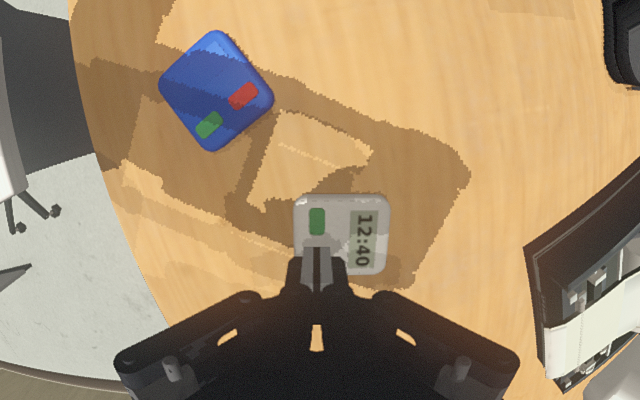

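The wrist view shows the white timer under the fingers. Its green key is at (317,221), in line with the closed fingertips (317,250), and the blue look-alike is well clear at (215,90). I'll bias 2 mm away from the red key and descend.

Request:
apply_moves:
  deltas: [0,2,0,15,0,0,2,0,30,0,0,2,0,42,0,0,2,0,49,0,0,2,0,51,0,0,2,0,51,0,0,2,0,51,0,0,2,0,51,0]

```text
clock: 12.67
position: [0.4714, -0.2526, 0.04]
ee_rot: [0.001, 0.784, 0.62, 0.0]
contact_force: [0.5, -0.1, -0.4]
width: 0.0002
gripper_force: 0.0
```

```bash
python3 -c "
from h import *
go(.472,-.252,.035)"
```

```text
clock 12.6667 pos [ 0.4714 -0.2526  0.04  ] tool d mm [0.7 0.4 5. ] toolx yaw 76.7 q [-0.62  0.42  1.88  0.    0.84 -0.39] w 0.00020605143833207014 F [ 0.51 -0.1  -0.35]
```

Request:
apply_moves:
  deltas: [0,0,0,1,0,0,0,0,2,0,0,0,0,3,0,0,0,0,4,0,0,0,0,4.5,0,0,0,0,4.5,0,0,0,0,4.5,0]

```text
clock: 13.25
position: [0.4709, -0.2522, 0.035]
ee_rot: [0.0, 0.784, 0.62, 0.0]
contact_force: [-0.8, -0.2, 3.5]
width: -0.0002
gripper_force: 1.5
```

Request:
apply_moves:
  deltas: [0,0,0,0.5,0,0,0,0,0.5,0,0,0,0,0.5,0,0,0,0,0.5,0]

```text
clock: 13.58
position: [0.4709, -0.2522, 0.0347]
ee_rot: [0.0, 0.784, 0.62, 0.0]
contact_force: [-0.4, 0.4, 5.9]
width: -0.0001
gripper_force: 2.8
```

Request:
apply_moves:
  deltas: [0,0,0,0.4,0,0,0,0,0.4,0,0,0,0,0.4,0,0,0,0,0.4,0]

```text
clock: 13.92
position: [0.471, -0.2522, 0.0347]
ee_rot: [0.0, 0.784, 0.62, 0.0]
contact_force: [-1.5, 0.2, 7.6]
width: -0.0003
gripper_force: 4.1
```

Request:
apply_moves:
  deltas: [0,0,0,-3,0,0,0,0,-10,0,0,0,0,-30,0,0,0,0,-55,0,0,0,0,-80,0,0,0,0,-105,0,0,0,0,-120,0,0,0,0,-120,0,0,0,0,-120,0,0,0,0,-120,0,0,0,0,-120,0]

```text
clock: 14.83
position: [0.4699, -0.2515, 0.1524]
ee_rot: [-0.002, 0.784, 0.62, -0.0]
contact_force: [0.2, 0.2, 0.3]
width: -0.0003
gripper_force: 0.0
```

```bash
python3 -c "
from h import *
go(.472,-.252,.035)
a=get_image('wrist')
for k,z in (('green_key',.019),('red_key',.019),('timer',0)):
  for r in place_of(k,a)[:2]: print(k,r['score'],fat(a,r['point'],z).round(4))
"
```

```text
clock 14.8333 pos [ 0.4699 -0.2515  0.1524] tool d mm [-1.000e-01  2.500e+00  1.174e+02] toolx yaw 76.7 q [-0.62  0.29  1.74  0.    1.12 -0.39] w -0.00028293847835848156 F [0.18 0.17 0.3 ]
green_key 0.95 [ 0.421  -0.1728  0.019 ]
green_key 0.94 [ 0.4732 -0.2533  0.019 ]
red_key 0.97 [ 0.4436 -0.1607  0.019 ]
red_key 0.77 [ 0.4676 -0.2836  0.019 ]
timer 0.93 [ 0.4259 -0.1507  0.    ]
timer 0.68 [ 0.4888 -0.2754  0.    ]
```

The key went solid at z = 0.0347 (7.6 N). The timer has not moved and the arm is clear, so I'm handing in.

```bash
python3 -c "
from rig import sign_off
print(sign_off())"
```

```text
the job is handed in; nothing more can be done
None
```

I pointed at the red cap and then the large red dish for about 2 s each, pressed the white timer's green key fully down (solid at 7.6 N) and drew clear with the timer unmoved, then handed the job in at about 15 s; the hand-in returned no verdict.

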